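Shut the cold-water stopcock inside the kitchen pipe boxing

ROBOT

A 6-joint arm with a two-finger parallel gripper is mounted at the origin on the work surface. World frame = base frame: x ahead of the robot, y to its left, z up, the work surface at z = 0. Lengths are in mm, angles in rad, forces in N, time in s.
With the tool pointing down it reaches from about 275 to 1000 mm from the base axis. Payload 8.4 kg.
Tool frame: the origin (TCP) lies at the very end of the fingers, on their centre line; the grasp point (between the pads) lies 19 mm behind it (r.tcp_to_grasp is the distance from the TCP to the grasp point, in mm); z points along the fingers, y is the line along which they close (so a half turn about z gives the same grasp; the last joint's range is limited). The gripper opens to 85 mm and grips with 20 to 120 N. Pads are 22 mm wide; open, the fingers measure 114 mm over their backs; the gripper's body (76 mm by 85 mm) begins 54 mm behind the grasp point. The pads swing forward as they close: fully open they stand 13 mm farther back than shut.
Start: joints at [-1.156, 0.353, 1.633, -0, 1.155, -0.002], TCP at [253.022, -571.496, 231.281] pointing down, gripper open.
Joint ranges: [-2.63, 2.63], [-0.92, 2.1], [0.06, 2.66], [-1.3, 4.44], [0, 2.69], [-3.02, 3.02]. Speed limits (rad/s): [2.22, 2.22, 2.79, 3.14, 3.14, 3.14].

INTERFACE

Orientations are given as [roll, pitch, yaw] about the fixed x, y, z axes, in that order (R = Rz(yaw) Ry(pitch) Rx(roll)).
In Python, from rig import r gives the robot as it stands. The module is installed in compiled form; this text tells all that it offers.
- The arm moves only by the tool play_rows, never from a script. Its argument "rows" is a list of rows, each an object with "dp": the shift along the tool's x, y, z in units of 40 mm (1.0 is 40 mm), a list of three; "turn": the turn, a rotation vector about the tool's x, y, z in units of 6 degrees (1.0 is 6 degrees), a list of three; "fingers": the closure, from 0 (fully open) to 1 (shut). In form: [{"dp": [tx, ty, tz], "turn": [wx, wy, wz], "fingers": fingers}, ...]. A call has 1 to 5 rows; each row shifts and turns the commanded pose from where the row before left it, along the tool's axes as they then stand; what a row does not reach is not made up. A row lasts 1/12 s, in which the tool goes at most 41.7 mm and 7.16 degrees, less where a joint would pass 70% of its speed; a pose out of reach is approached as far as the arm can. A call is refused whole if a number of a shift passes 1 or a number of a turn 1, either way. A call with a gripper value outside its range is refused whole. The fingers move at their own pace and stop on an object; "force" is the grip in N (left out, the last holds). Time passes only in rows, so rows that do not move let the fingers close. It gives the time, the measured TCP pose, the force, the opening and the grip force at its end, in the units of the state.
- r.sense(): the state, without advancing time (a new reading comes with each control period).
- r.grab_frame(name): name is "scene" or "side" or "wrist"; returns a dict with "pixels" (384x512x3 uint8, red, green, blue), "fx", "fy", "cx", "cy" (pixels), "dist" ([k1, k2, p1, p2, k3] as OpenCV has them; the pictures are not rectified), "pose" (4x4, takes a point from camera to world coordinates). Camera axes: x right, y down, z forward; pixel columns grow to the right and rows downward; lengths in mm; the calibration is good to about 2 mm. A picture is of the moment at which its call begins. There is no depth.
- r.sign_off(): hands the job in; it is judged then, once.
The state is a dict: "clock": time; "qpos": joint angles; "qvel": joint speeds; "joint_efforts": joint torques, N m; "eef_pos": TCP position; "tcp_rot": TCP orientation; "contact_force": force on the tool from outside, world axes, zero at the start; "wrist_torque": the same for the moment, N m; "opening": opening from 0.0 (shut) to 1.0 (fully open); "grasp_force": force on a finger pad.
Only numpy, scipy, OpenCV 4.12 (cv2) and the standard library are available. Lean on these libraries where they do the work, as an engineer would, in place of code of your own. Each camera call takes 0.05 s, during which the arm holds its last target. There are 200 camera calls.

TASK

Shut off the cold water: slide the plywood hatch cover of the white pipe boxing all the way open along its tracks, without lifting it out, then push the blue lever round clockwise until it stands square across its pipe, against its stop. Leave the red hot-water lever open as it is, leave the cover open, and leave the mug, jar, tin and little model house standing where they are.

Things in the scene. Friction and masses are not known exactly. Their poses are not given: they have to be found in the camera images.
- box: White pipe boxing fixed on the worktop, 250 mm wide (its x), 600 mm long (its y, -260 to +340 mm), 100 mm high, with an aluminium guide lip 10 mm high and 4 mm wide along each long edge. Origin on the worktop, mid-width, where the open bay (y < 0) meets the fixed top (y > 0); y runs along the pipes, z up. Turned up to 0.25 rad either way from the robot's axes.
- bay (a point): Middle of the mouth of the bay that the cover hides, level with the walls' tops, 100 mm above the worktop: the bay is open above, 226 mm wide (box x) and 240 mm long (box y). Axes as the box's. An end stop for the cover, 7 mm high, crosses the fixed top 348 mm from here along +y.
- cover (a joint): How far the hatch cover has slid along the box's +y from shut (m): 0 covers the bay, 0.22 is at the stop, over the fixed top. Starts up to 0.03 ajar; takes 2 to 5 N to slide and stays where it is left. The cover is a plywood board 238 x 240 x 6 mm, its upper face 108 mm above the worktop.
- cover_lift (a joint): How far the cover board has been lifted out of its tracks (m); 0 is lying in place. It is held down only by its weight of about 0.85 kg.
- cover_rail (a point): Middle of the upper edge of the aluminium grip rail that stands up across the middle of the cover: 130 mm long (box x), 12 mm thick (box y), 22 mm tall; upper edge 130 mm above the worktop. Axes as the box's.
- cold_lever (a joint): Angle of the blue cold-water lever (rad): 0 is open, lying along the pipe and pointing to the box's -y; pi/2 is shut, square across the pipe at its stop, pointing to the box's -x. It grows clockwise seen from above. Starts between 0 and 0.35. Takes about 0.22 N m (4 to 5 N at the sleeve) and stays where it is left.
- hot_lever (a joint): Angle of the red hot-water lever, the same kind of valve on the other pipe, measured in the same way; starts between 0 and 0.12 (open) and is to stay there.
- cold_axis (a point): Point on the vertical turning axis of the blue lever at the mid-height of its sleeve, 80 mm above the worktop. Axes as the box's; they do not turn with the lever. The two 22 mm pipes run along y, side by side, 95 mm apart, their axes 35 mm above the worktop; which one is nearer the robot varies.
- hot_axis (a point): The same point of the red lever.
- cold_handle (a point): Centre of the blue sleeve of the lever, 47 mm out from the axis: sleeve 50 mm long, 16 mm wide, 10 mm thick, its end 72 mm from the axis. Turns with the lever; the lever points along this point's -y.
- hot_handle (a point): Centre of the red sleeve, likewise.
- mug_center (a point): White mug, 76 mm across and 85 mm high, on the fixed top of the boxing beyond the end stop; this point is its middle, 42 mm above its foot.
- jar_center (a point): Amber jar with a green cap, 68 mm across and 95 mm high, on the worktop beyond the box's -y end; this point is its middle.
- tin_center (a point): Steel tin with a paper label, 60 mm across and 75 mm high, on the worktop behind the box; this point is its middle.
- house_center (a point): Grey model house, 70 x 116 mm and 100 mm high to its chimneys, on the worktop behind the box; this point lies 35 mm above its foot.

How it is judged (in metres and radians):
On the way, in this order (a step that is already met when the one before it is completed fails the run):
1. the cover is slid open, within 40 mm of its stop, the blue lever not yet shut (value of joint cover above 0.18 m and value of joint cold_lever below 1.2 rad), for 0.2 s.
2. the blue lever is pushed shut (value of joint cold_lever above 1.45 rad), for 0.2 s.
At the end, for the whole second after the job is handed in: The blue lever stands within about 7 degrees of square across its pipe and at rest, the cover lies in its tracks within 40 mm of fully open, the red lever is still open (under 0.3 rad), and mug, jar, tin and house are within 30 mm of where they stood (value of joint cold_lever above 1.45 rad and velocity of joint cold_lever below 0.05 rad/s and value of joint cover above 0.18 m and velocity of joint cover between -0.02 and 0.02 m/s and value of joint cover_lift below 0.005 m and value of joint hot_lever below 0.3 rad and distance of each of mug_center, jar_center, tin_center, house_center from where it was at the start of the episode below 0.03 m); the robot touches nothing.
It fails at once if the cover is lifted out of its tracks (more than 15 mm) (value of joint cover_lift above 0.015 m).
It fails at once if the red lever is turned (beyond 0.3 rad) (value of joint hot_lever above 0.3 rad).
It fails at once if the mug, jar, tin or house is lifted, carried, pushed away or tipped over (distance of any of mug_center, jar_center, tin_center, house_center from where it was at the start of the episode above 0.03 m).
It also fails if it takes over 51 s, if anything falls off the work surface, if the arm or the gripper's body presses on something with over 40 N, if the wrist force passes 120 N, or if a joint passes its speed limit or range.

## Working session

There is one attempt and no reset: what is moved stays moved. The work goes in short steps, Python scripts to look and compute and a tool call to move; the robot and the scene stay as the last step left them, time stands still between calls to the robot, and variables do not carry over. Pictures are saved under pics/ and viewed, at most 10 in all, crops included, and the job is handed in when it is done.

Besides the shell and the picture viewer there is one more tool, called as name(argument=value, ...), one argument or row to a line, values as JSON. play_rows: Moves the arm, as the interface text tells. Its arguments: {"type":"object","properties":{"rows":{"type":"array"},"force":{"type":"number"}},"required":["rows"]}

```bash
mkdir -p pics
python3 - <<'E'
from rig import r
import cv2,pickle
d={}
for n in("scene","side","wrist"):
    f=r.grab_frame(n);d[n]=f;cv2.imwrite(f"pics/{n}0.png",f["pixels"][:,:,::-1])
    print(n,f["fx"],f["cx"],f["cy"],f["dist"],f["pose"].round(3).tolist())
pickle.dump(d,open("f0.pkl","wb"))
s=r.sense();print(s)
E
```

```text
scene 473.50760850775475 249.75256818322615 192.21485838543526 [-0.02391171  0.          0.          0.          0.        ] [[0.442, 0.599, -0.667, 1519.081], [0.897, -0.314, 0.313, -448.95], [-0.022, -0.737, -0.676, 1021.357], [0.0, 0.0, 0.0, 1.0]]
side 424.1304097339945 259.5971068097629 183.8568381301617 [-0.08553754  0.          0.          0.          0.        ] [[-0.804, -0.352, 0.478, 18.983], [-0.594, 0.451, -0.666, 809.141], [0.019, -0.82, -0.572, 812.989], [0.0, 0.0, 0.0, 1.0]]
wrist 284.1522192523854 254.9620649149852 190.59430585680445 [-0.01282149  0.          0.          0.          0.        ] [[0.405, -0.883, -0.239, 313.581], [-0.914, -0.391, -0.103, -545.576], [-0.002, 0.26, -0.966, 374.117], [0.0, 0.0, 0.0, 1.0]]
{'clock': 0.15, 'qpos': array([-1.15640574e+00,  3.53531626e-01,  1.63393674e+00, -1.89231973e-05,
        1.15521583e+00, -2.40380159e-03]), 'qvel': array([ 0.00098766, -0.00337551, -0.00158625,  0.00187028, -0.00167486,
        0.00069341]), 'joint_efforts': array([ 1.96298306e-04, -6.05641079e+01, -3.42336452e+01, -6.16192733e-05,
        6.04424931e-03, -1.26228252e-05]), 'eef_pos': array([ 252.86844771, -571.17160524,  230.71892307]), 'tcp_rot': array([-3.14050107e+00,  1.46802407e-05,  4.16802048e-01]), 'contact_force': array([-0.97518476, -0.16854137, -0.24389303]), 'wrist_torque': array([-0.01815713, -0.04042476, -0.03492404]), 'grasp_force': 0.0, 'opening': 1.0037980073237995}
```

View pics/scene0.png

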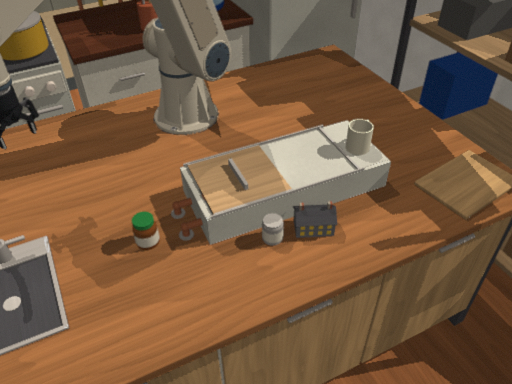

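View pics/side0.png

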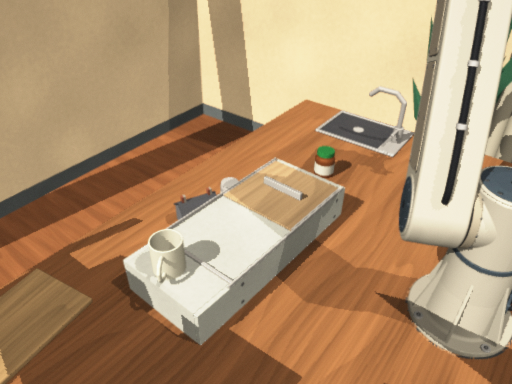

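The overviews show the box with the bay end (cover) to the left in scene. The rail runs from (231,160) to (245,187) in scene and from (265,180) to (301,196) in side. The mug is at the far +y end. I'll fit the box pose to its corners.

```bash
cat > h.py <<'E'
import numpy as np,cv2
def proj(f,P):
    T=np.linalg.inv(f["pose"]);K=np.array([[f["fx"],0,f["cx"]],[0,f["fy"],f["cy"]],[0,0,1.]])
    return cv2.projectPoints(np.array(P,float).reshape(-1,3),cv2.Rodrigues(T[:3,:3])[0],T[:3,3],K,np.array(f["dist"]))[0][:,0]
def ray(f,uv):
    K=np.array([[f["fx"],0,f["cx"]],[0,f["fy"],f["cy"]],[0,0,1.]])
    n=cv2.undistortPoints(np.array(uv,float).reshape(-1,1,2),K,np.array(f["dist"]))[:,0]
    return f["pose"][:3,3],np.c_[n,np.ones(len(n))]@f["pose"][:3,:3].T
def onz(f,uv,z):
    o,d=ray(f,uv);return o+d*((z-o[2])/d[:,2])[:,None]
def tri(f1,a,f2,b):
    o1,d1=ray(f1,a);o2,d2=ray(f2,b);out=[]
    for x,y in zip(d1,d2):
        s=np.linalg.lstsq(np.c_[x,-y],o2-o1,rcond=None)[0];p,q=o1+x*s[0],o2+y*s[1];out.append([*(p+q)/2,np.linalg.norm(p-q)])
    return np.array(out)
def b2w(b,P):
    c,s=np.cos(b[2]),np.sin(b[2]);P=np.array(P,float).reshape(-1,3)
    return np.c_[b[0]+c*P[:,0]-s*P[:,1],b[1]+s*P[:,0]+c*P[:,1],P[:,2]]
E
python3 - <<'E'
import pickle;from h import *;from scipy.optimize import least_squares
d=pickle.load(open("f0.pkl","rb"))
S,D=d["scene"],d["side"]
sc=[(183,168),(203,213),(387,162),(345,127),(231,160),(245,187)]
sd=[(343,187),(277,160),(127,262),(198,322),(301,196),(265,180)]
print(tri(S,sc,D,sd).round(1))
def M(p): return b2w(p,[(-125,-260,110),(125,-260,110),(125,340,110),(-125,340,110),(-65,-120+p[3],130),(65,-120+p[3],130)])
g=lambda p:np.r_[proj(S,M(p))-sc,proj(D,M(p))-sd].ravel()
q=least_squares(g,[550,0,0,10],x_scale=[10,10,.1,10],loss="soft_l1")
print(q.x,g(q.x).reshape(-1,2).round(1).tolist())
c1=cv2.resize(S["pixels"][110:250,170:400],None,fx=3.4,fy=3.4)[:,:,::-1].copy();c2=cv2.resize(D["pixels"][140:340,110:360],None,fx=1.9,fy=1.9)
cv2.imwrite("pics/c1.png",c1)
E
```

```text
[[ 413.4 -156.6   99.9    4.5]
 [ 642.7 -169.7  105.7   23. ]
 [ 675.9  419.3   92.6    2.5]
 [ 438.4  430.8   73.7    3.8]
 [ 473.5  -19.4  121.2    1.1]
 [ 600.9  -31.2  115.6    4.2]]
[ 5.35268963e+02  1.00484454e+02 -3.53574502e-02  1.34466529e+00] [[-1.9, -5.4], [6.9, 1.9], [4.9, -6.6], [2.4, -12.1], [-0.2, -4.0], [3.2, -5.6], [3.3, -0.7], [0.1, -2.7], [-5.3, -0.7], [0.8, -2.9], [1.6, -0.9], [-0.0, -2.1]]
```

View pics/c1.png

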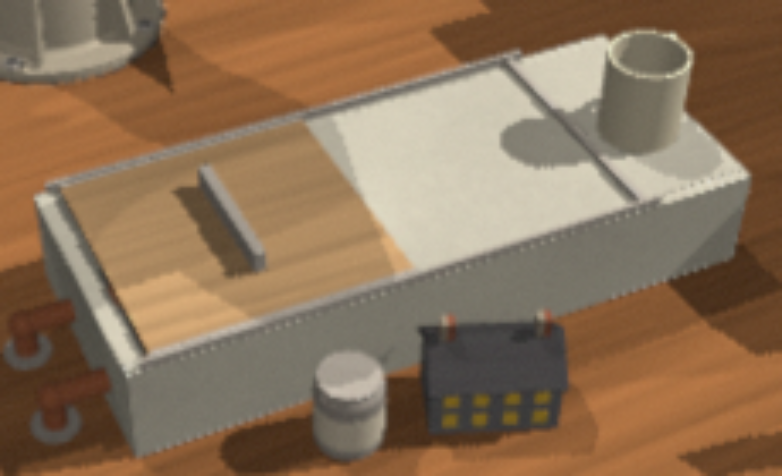

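Sharper corners from the crop (scene px): A(181.2,167.4), B(209.1,218.8), C(390,161.5), D(348,121.2). Rail top ends are at (229.7,159.4) and (247,185). These corners are on the z=100 walls.

Run:
```python
import pickle;from h import *;from scipy.optimize import least_squares
d=pickle.load(open("f0.pkl","rb"))
S,D=d["scene"],d["side"]
sc=[(181.2,167.4),(209.1,218.8),(390,161.5),(348,121.2),(229.9,159.2),(246.5,185.5)]
sd=[(343,187),(277,160),(127,262),(198,322),(301,196),(265,180)]
def M(p): return b2w(p,[(-125,-260,100),(125,-260,100),(125,340,100),(-125,340,100),(-65,-120+p[3],130),(65,-120+p[3],130)])
g=lambda p:np.r_[proj(S,M(p))-sc,.4*(proj(D,M(p))-sd)].ravel()
q=least_squares(g,[550,0,0,10],x_scale=[10,10,.1,10],loss="soft_l1")
print(q.x,g(q.x).reshape(-1,2).round(1).tolist(),b2w(q.x,[(0,-120+q.x[3],130),(0,-60+q.x[3],130)]))
print(tri(S,sc,D,sd).round(1))
img=D["pixels"][:,:,::-1].copy()
im=cv2.resize(img[140:340,110:360],None,fx=3,fy=3)
for u,v in proj(D,M(q.x)): cv2.circle(im,(int((u-110)*3),int((v-140)*3)),4,(0,0,255),1)
cv2.imwrite("pics/c2.png",im)
```

```text
[ 5.44676763e+02  9.42059664e+01 -4.16152099e-02 -8.63410445e-01] [[-0.5, -0.3], [-0.2, 1.4], [1.9, -0.9], [-0.3, -1.8], [-0.4, -0.9], [0.2, -1.4], [0.5, 0.1], [-0.3, -0.7], [-2.1, -0.6], [-0.5, -1.8], [0.2, -1.4], [-0.2, -1.8]] [[539.6484581  -26.55280196 130.        ]
 [542.14465006  33.39525077 130.        ]]
[[ 412.2 -159.5  100.5    1.1]
 [ 652.7 -167.2   97.7    1.1]
 [ 677.7  423.3   94.3    6.4]
 [ 431.1  442.    90.3    3. ]
 [ 471.9  -20.3  122.4    2.9]
 [ 598.9  -26.5  118.5    1.9]]
```

View pics/c2.png

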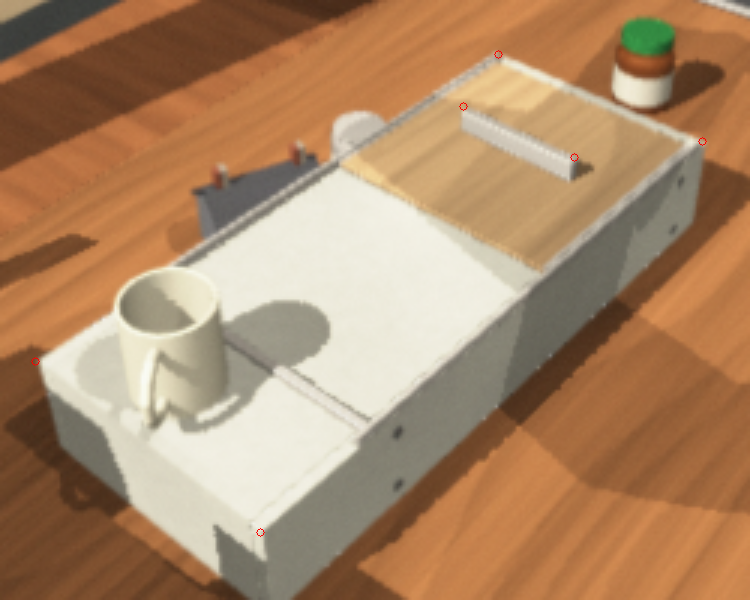

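The fit holds: residuals are about 2 px, yaw is about -0.042, and the rail is near (540,-27). Next I close the fingers, align with the box and go above the bay behind the rail.

play_rows(
  rows=[
    {"dp":[0,0,0],"turn":[0,0,0.88],"fingers":1},
    {"dp":[0,0,0],"turn":[0,0,0.88],"fingers":1},
    {"dp":[0,0,0],"turn":[0,0,0.88],"fingers":1},
    {"dp":[0,0,0],"turn":[0,0,0.88],"fingers":1},
    {"dp":[0,0,0],"turn":[0,0,0.86],"fingers":1},
  ],
)

```text
clock: 0.57
eef_pos: [252.9, -571.3, 231.0]
tcp_rot: [-3.141, 0.0, -0.046]
contact_force: [-0.2, 1.0, 1.0]
opening: 0.296
grasp_force: 0.0
```

play_rows(
  rows=[
    {"dp":[0.44,-0.84,0],"turn":[0,0,0],"fingers":1},
    {"dp":[0.44,-0.84,0],"turn":[0,0,0],"fingers":1},
    {"dp":[0.44,-0.84,0],"turn":[0,0,0],"fingers":1},
    {"dp":[0.44,-0.84,0],"turn":[0,0,0],"fingers":1},
    {"dp":[0.44,-0.84,0],"turn":[0,0,0],"fingers":1},
  ],
)

```text
clock: 0.98
eef_pos: [348.3, -405.7, 231.1]
tcp_rot: [-3.141, 0.0, -0.042]
contact_force: [-0.1, 0.2, -0.2]
opening: -0.001
grasp_force: 0.0
```

play_rows(
  rows=[
    {"dp":[0.44,-0.84,0],"turn":[0,0,0],"fingers":1},
    {"dp":[0.44,-0.84,0],"turn":[0,0,0],"fingers":1},
    {"dp":[0.44,-0.84,0],"turn":[0,0,0],"fingers":1},
    {"dp":[0.44,-0.84,0],"turn":[0,0,0],"fingers":1},
    {"dp":[0.44,-0.84,0],"turn":[0,0,0],"fingers":1},
  ],
)

```text
clock: 1.4
eef_pos: [443.4, -241.4, 231.3]
tcp_rot: [3.142, 0.0, -0.042]
contact_force: [-0.4, 0.7, -0.1]
opening: -0.004
grasp_force: 0.0
```

play_rows(
  rows=[
    {"dp":[0.44,-0.84,0],"turn":[0,0,0],"fingers":1},
    {"dp":[0.44,-0.84,0],"turn":[0,0,0],"fingers":1},
    {"dp":[0.44,-0.84,0],"turn":[0,0,0],"fingers":1},
    {"dp":[0.44,-0.84,0],"turn":[0,0,0],"fingers":1},
    {"dp":[0.44,-0.84,0],"turn":[0,0,0],"fingers":1},
  ],
)

```text
clock: 1.82
eef_pos: [538.4, -77.1, 231.3]
tcp_rot: [3.142, 0.0, -0.042]
contact_force: [0.1, -1.0, -0.6]
opening: -0.002
grasp_force: 0.0
```

Run:
```python
from rig import r
import cv2,pickle
f=r.grab_frame("wrist");pickle.dump(f,open("w1.pkl","wb"));cv2.imwrite("pics/w1.png",f["pixels"][:,:,::-1])
s=r.sense();print(s["clock"],s["eef_pos"],s["tcp_rot"],s["qpos"],s["opening"])
```

```text
1.8667 [541.67043817 -72.23650083 231.47225241] [-3.13855021e+00 -2.58541815e-03 -4.06169971e-02] [-0.13737714  0.22990756  1.80357661  0.00366732  1.10583178  1.47239159] -0.0017005054879908024
```

View pics/w1.png

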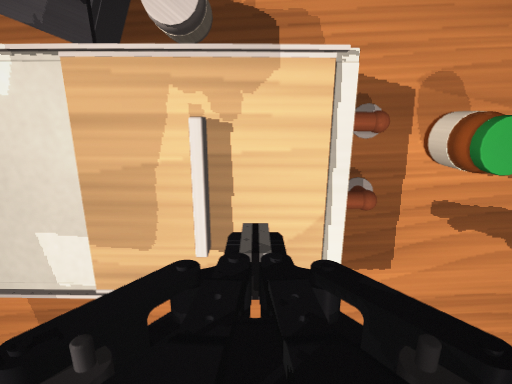

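The wrist view shows the rail's top edge centre line running from (197,118) to (202,256). The bay end wall is at right, and the fingers are behind the rail on the -y side.

Run:
```python
import pickle;from h import *
f=pickle.load(open("w1.pkl","rb"))
print(onz(f,[(197,118),(202,256)],130).round(1)) # rail
print(onz(f,[(62,57),(96,291),(333,57),(323,262)],108).round(1)) # cover corners
print(onz(f,[(358,50),(343,262)],100).round(1)) #end wall outer
d=pickle.load(open("f0.pkl","rb"))
print(tri(d["scene"],[(229.9,159.2),(246.5,185.5)],f,[(197,118),(202,256)]).round(1))
```

```text
[[603.5 -32.1 130. ]
 [476.4 -24.7 130. ]]
[[ 660.    85.1  108. ]
 [ 427.6   98.9  108. ]
 [ 649.6 -150.1  108. ]
 [ 452.6 -145.3  108. ]]
[[ 655.9 -174.2  100. ]
 [ 447.1 -168.8  100. ]]
[[601.5 -63.4 234.8  21.3]
 [371.   48.9 -92.6  50.9]]
```

The rail centre is about (540,-28) and its 127 mm length matches z=130, so I descend behind it and push.

play_rows(
  rows=[
    {"dp":[0,0,0.73],"turn":[0,0,0],"fingers":1},
    {"dp":[0,0,0.73],"turn":[0,0,0],"fingers":1},
    {"dp":[0,0,0.73],"turn":[0,0,0],"fingers":1},
    {"dp":[0,0,0.73],"turn":[0,0,0],"fingers":1},
    {"dp":[0,0,0],"turn":[0,0,0],"fingers":1},
  ],
)

```text
clock: 2.28
eef_pos: [534.3, -78.4, 109.7]
tcp_rot: [-3.141, 0.008, -0.042]
contact_force: [-0.8, 0.9, -0.8]
opening: 0.002
grasp_force: 0.0
```

play_rows(
  rows=[
    {"dp":[0,-0.3,0],"turn":[0,0,0],"fingers":1},
    {"dp":[0,-0.3,0],"turn":[0,0,0],"fingers":1},
    {"dp":[0,-0.3,0],"turn":[0,0,0],"fingers":1},
    {"dp":[0,-0.3,0],"turn":[0,0,0],"fingers":1},
    {"dp":[0,-0.3,0],"turn":[0,0,0],"fingers":1},
  ],
)

```text
clock: 2.7
eef_pos: [541.6, -17.8, 116.1]
tcp_rot: [3.141, -0.003, -0.041]
contact_force: [1.7, -2.4, 2.0]
opening: 0.002
grasp_force: 1.4
```

play_rows(
  rows=[
    {"dp":[0,-0.3,0],"turn":[0,0,0],"fingers":1},
    {"dp":[0,-0.3,0],"turn":[0,0,0],"fingers":1},
    {"dp":[0,-0.3,0],"turn":[0,0,0],"fingers":1},
    {"dp":[0,-0.3,0],"turn":[0,0,0],"fingers":1},
    {"dp":[0,-0.3,0],"turn":[0,0,0],"fingers":1},
  ],
)

```text
clock: 3.12
eef_pos: [543.0, 42.2, 114.6]
tcp_rot: [3.142, -0.0, -0.042]
contact_force: [1.2, -3.3, 1.9]
opening: -0.003
grasp_force: 1.5
```

play_rows(
  rows=[
    {"dp":[0,-0.3,0],"turn":[0,0,0],"fingers":1},
    {"dp":[0,-0.3,0],"turn":[0,0,0],"fingers":1},
    {"dp":[0,-0.3,0],"turn":[0,0,0],"fingers":1},
    {"dp":[0,-0.3,0],"turn":[0,0,0],"fingers":1},
    {"dp":[0,-0.3,0],"turn":[0,0,0],"fingers":1},
  ],
)

```text
clock: 3.53
eef_pos: [545.5, 102.0, 114.4]
tcp_rot: [3.142, -0.0, -0.042]
contact_force: [2.5, -2.8, 0.8]
opening: 0.003
grasp_force: 1.4
```

play_rows(
  rows=[
    {"dp":[0,-0.25,0],"turn":[0,0,0],"fingers":1},
    {"dp":[0,-0.25,0],"turn":[0,0,0],"fingers":1},
    {"dp":[0,-0.2,0],"turn":[0,0,0],"fingers":1},
    {"dp":[0,-0.15,0],"turn":[0,0,0],"fingers":1},
    {"dp":[0,-0.1,0],"turn":[0,0,0],"fingers":1},
  ],
)

```text
clock: 3.95
eef_pos: [546.8, 139.6, 114.3]
tcp_rot: [3.142, 0.001, -0.042]
contact_force: [0.5, -2.1, 0.6]
opening: 0.0
grasp_force: 1.2
```

play_rows(
  rows=[
    {"dp":[0,-0.1,0],"turn":[0,0,0],"fingers":1},
    {"dp":[0,-0.1,0],"turn":[0,0,0],"fingers":1},
    {"dp":[0,-0.1,0],"turn":[0,0,0],"fingers":1},
    {"dp":[0,-0.1,0],"turn":[0,0,0],"fingers":1},
    {"dp":[0,-0.1,0],"turn":[0,0,0],"fingers":1},
  ],
)

```text
clock: 4.37
eef_pos: [547.7, 158.9, 114.3]
tcp_rot: [3.141, 0.0, -0.042]
contact_force: [1.3, -3.6, -0.2]
opening: 0.006
grasp_force: 1.1
```

play_rows(
  rows=[
    {"dp":[0,-0.08,0],"turn":[0,0,0],"fingers":1},
    {"dp":[0,-0.08,0],"turn":[0,0,0],"fingers":1},
    {"dp":[0,-0.08,0],"turn":[0,0,0],"fingers":1},
    {"dp":[0,0,0],"turn":[0,0,0],"fingers":1},
    {"dp":[0,0,0],"turn":[0,0,0],"fingers":1},
  ],
)

```text
clock: 4.78
eef_pos: [548.2, 168.8, 114.5]
tcp_rot: [-3.141, 0.0, -0.042]
contact_force: [-0.1, 0.2, 0.5]
opening: -0.002
grasp_force: 0.0
```

play_rows(
  rows=[
    {"dp":[0,-0.05,0],"turn":[0,0,0],"fingers":1},
    {"dp":[0,-0.05,0],"turn":[0,0,0],"fingers":1},
    {"dp":[0,-0.05,0],"turn":[0,0,0],"fingers":1},
  ],
)

```text
clock: 5.03
eef_pos: [548.1, 171.8, 114.4]
tcp_rot: [3.137, 0.001, -0.04]
contact_force: [1.2, -25.0, 5.9]
opening: -0.0
grasp_force: 12.7
```

The cover is against its stop: 25 N of reaction after about 220 mm of travel. I'll back off, rise and look into the bay.

play_rows(
  rows=[
    {"dp":[0,0.3,0],"turn":[0,0,0],"fingers":1},
    {"dp":[0,0.3,-0.3],"turn":[0,0,0],"fingers":1},
    {"dp":[0,0,-0.85],"turn":[0,0,0],"fingers":1},
    {"dp":[0,0,-0.85],"turn":[0,0,0],"fingers":1},
    {"dp":[0,0,-0.85],"turn":[0,0,0],"fingers":1},
  ],
)

```text
clock: 5.45
eef_pos: [547.1, 149.8, 230.5]
tcp_rot: [-3.141, 0.001, -0.043]
contact_force: [1.0, -0.4, -0.2]
opening: 0.005
grasp_force: 0.0
```

play_rows(
  rows=[
    {"dp":[-0.3,0.9,0],"turn":[0,0,0],"fingers":1},
    {"dp":[-0.3,0.9,0],"turn":[0,0,0],"fingers":1},
    {"dp":[-0.3,0.9,0],"turn":[0,0,0],"fingers":1},
    {"dp":[-0.3,0.9,0],"turn":[0,0,0],"fingers":1},
    {"dp":[-0.3,0.9,0],"turn":[0,0,0],"fingers":1},
  ],
)

```text
clock: 5.87
eef_pos: [479.1, -28.4, 229.6]
tcp_rot: [-3.141, -0.001, -0.042]
contact_force: [0.8, -1.1, 0.7]
opening: 0.001
grasp_force: 0.0
```

Run:
```python
from rig import r
import cv2,pickle
d={n:r.grab_frame(n) for n in("wrist","scene")}
pickle.dump(d,open("w2.pkl","wb"));cv2.imwrite("pics/w2.png",cv2.resize(d["wrist"]["pixels"],None,fx=1.5,fy=1.5)[:,:,::-1])
s=d["scene"]["pixels"][110:250,170:400]
cv2.imwrite("pics/s2.png",cv2.resize(s,None,fx=3.4,fy=3.4)[:,:,::-1])
s=r.sense();print(s["clock"],s["eef_pos"],s["tcp_rot"])
```

```text
5.9667 [477.90103972 -30.91961388 229.40422031] [ 3.14075533e+00  1.73329742e-05 -4.58321491e-02]
```

View pics/w2.png

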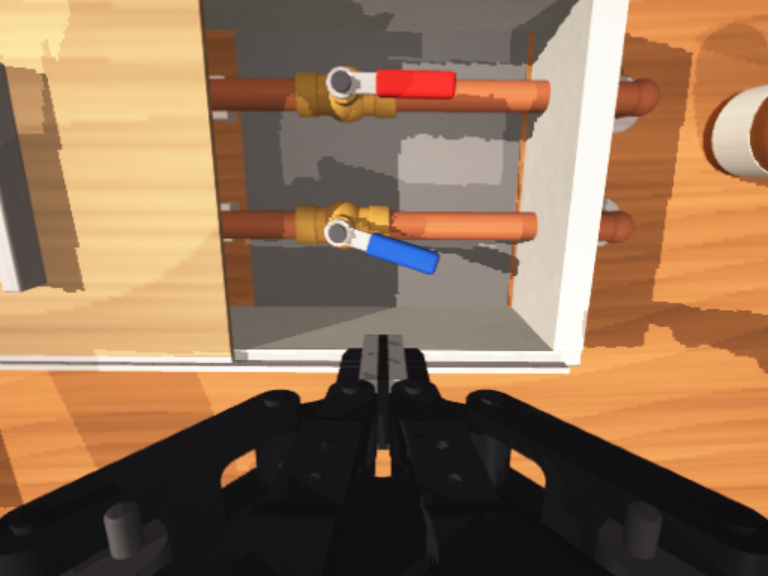

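View pics/s2.png

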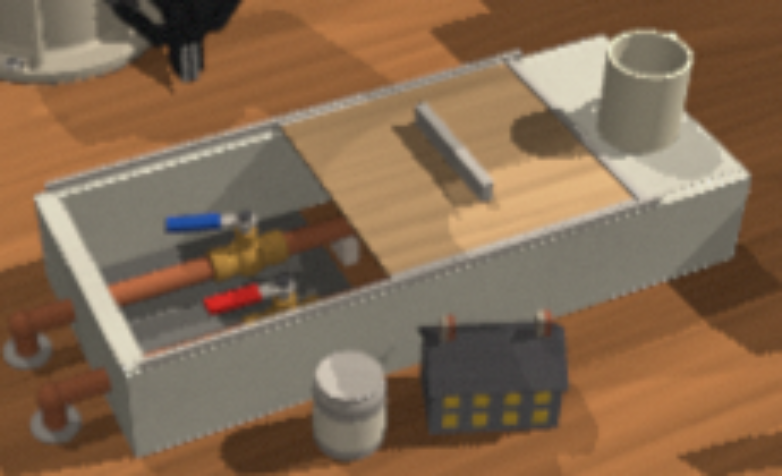

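The cover is against its stop. In the upscaled wrist view the blue axis is at (340,233), its sleeve centre at (402,254), and the red sleeve is at (416,83). In the scene crop the blue sleeve is at (192,222) and the red sleeve at (232,298).

Run:
```python
import pickle;from h import *
d=pickle.load(open("w2.pkl","rb"));w=d["wrist"];s=d["scene"]
W=np.array([(402,254),(416,83)])/1.5;S=np.array([(192,222),(232,298)])/3.4+[170,110]
print(tri(w,W,s,S).round(1))
print(onz(w,np.array([(340,233),(402,254),(437,264),(342,81),(416,83),(455,84)])/1.5,82).round(1))
```

```text
[[ 4.891e+02 -4.320e+01  8.100e+01  3.000e-01]
 [ 5.981e+02 -5.500e+01  8.290e+01  3.000e-01]]
[[505.8  -1.1  82. ]
 [489.4 -43.   82. ]
 [481.3 -67.2  82. ]
 [601.3  -8.7  82. ]
 [598.2 -55.1  82. ]
 [596.6 -79.7  82. ]]
```

Run:
```python
from h import *
from rig import r
s=r.sense();p=np.array(s["eef_pos"]);yaw=-.0425;b=[505.8,-1.1,-.05]
ex=np.array([np.cos(yaw),np.sin(yaw)]);ey=np.array([np.sin(yaw),-np.cos(yaw)])
last=p[:2];print(p.round(1))
for i,t in enumerate([.33,.33,.5,.65,.8,.95,1.1,1.25,1.4,1.5,1.57]):
    o=8+11*np.cos(t)+14.5*np.sin(t)+(14 if i==0 else 0)
    q=b2w(b,[-48*np.sin(t)+o*np.cos(t),-48*np.cos(t)-o*np.sin(t),0])[0,:2]
    print(t,q.round(1),((q-last)@np.c_[ex,ey]/40).round(2));last=q
```

```text
[477.9 -30.9 229.4]
0.33 [522.5 -59.4] [1.14 0.67]
0.33 [509.5 -54.2] [-0.33 -0.12]
0.5 [501.7 -54.9] [-0.19  0.02]
0.65 [494.4 -54.3] [-0.18 -0.01]
0.8 [486.9 -52.4] [-0.19 -0.04]
0.95 [479.6 -49.1] [-0.19 -0.07]
1.1 [472.6 -44.4] [-0.18 -0.11]
1.25 [466.3 -38.2] [-0.16 -0.15]
1.4 [461.1 -30.9] [-0.14 -0.18]
1.5 [458.3 -25.3] [-0.07 -0.14]
1.57 [456.8 -21.2] [-0.04 -0.1 ]
```

play_rows(
  rows=[
    {"dp":[0.56,0.36,0],"turn":[0,0,0],"fingers":1},
    {"dp":[0.56,0.36,0],"turn":[0,0,0],"fingers":1},
    {"dp":[0,0,0.7],"turn":[0,0,0],"fingers":1},
    {"dp":[0,0,0.7],"turn":[0,0,0],"fingers":1},
    {"dp":[0,0,0.6],"turn":[0,0,0],"fingers":1},
  ],
)

```text
clock: 6.38
eef_pos: [524.0, -57.7, 148.1]
tcp_rot: [-3.141, -0.001, -0.043]
contact_force: [-1.1, -0.3, -0.4]
opening: -0.0
grasp_force: 0.0
```

play_rows(
  rows=[
    {"dp":[0,0,0.5],"turn":[0,0,0],"fingers":1},
    {"dp":[0,0,0.5],"turn":[0,0,0],"fingers":1},
    {"dp":[0,0,0.5],"turn":[0,0,0],"fingers":1},
    {"dp":[0,0,0.5],"turn":[0,0,0],"fingers":1},
    {"dp":[0,0,0],"turn":[0,0,0],"fingers":1},
  ],
)

```text
clock: 6.8
eef_pos: [521.7, -57.1, 66.0]
tcp_rot: [-3.141, 0.004, -0.042]
contact_force: [-0.5, -0.4, -0.8]
opening: 0.002
grasp_force: 0.0
```

play_rows(
  rows=[
    {"dp":[-0.17,-0.06,0],"turn":[0,0,0],"fingers":1},
    {"dp":[-0.16,-0.06,0],"turn":[0,0,0],"fingers":1},
    {"dp":[-0.19,0.02,0],"turn":[0,0,0],"fingers":1},
    {"dp":[-0.18,-0.01,0],"turn":[0,0,0],"fingers":1},
    {"dp":[-0.19,-0.04,0],"turn":[0,0,0],"fingers":1},
  ],
)

```text
clock: 7.22
eef_pos: [490.5, -50.2, 70.5]
tcp_rot: [3.141, -0.007, -0.042]
contact_force: [6.9, -1.3, 0.0]
opening: 0.001
grasp_force: 2.8
```

The lever is moving, with 7 N of reaction in +x. I continue the arc.

play_rows(
  rows=[
    {"dp":[-0.19,-0.07,0],"turn":[0,0,0],"fingers":1},
    {"dp":[-0.18,-0.11,0],"turn":[0,0,0],"fingers":1},
    {"dp":[-0.16,-0.15,0],"turn":[0,0,0],"fingers":1},
    {"dp":[-0.14,-0.18,0],"turn":[0,0,0],"fingers":1},
    {"dp":[0,0,0],"turn":[0,0,0],"fingers":1},
  ],
)

```text
clock: 7.63
eef_pos: [462.6, -28.3, 70.1]
tcp_rot: [3.141, -0.003, -0.041]
contact_force: [0.1, -1.7, 1.6]
opening: -0.002
grasp_force: 0.8
```

play_rows(
  rows=[
    {"dp":[-0.06,-0.12,0],"turn":[0,0,0],"fingers":1},
    {"dp":[0,-0.08,0],"turn":[0,0,0],"fingers":1},
    {"dp":[0,0,0],"turn":[0,0,0],"fingers":1},
  ],
)

```text
clock: 7.88
eef_pos: [460.3, -20.4, 69.1]
tcp_rot: [3.141, -0.001, -0.041]
contact_force: [0.4, -1.9, 1.5]
opening: -0.002
grasp_force: 1.2
```

play_rows(
  rows=[
    {"dp":[0,-0.06,0],"turn":[0,0,0],"fingers":1},
    {"dp":[0,-0.06,0],"turn":[0,0,0],"fingers":1},
    {"dp":[0,0,0],"turn":[0,0,0],"fingers":1},
  ],
)

```text
clock: 8.13
eef_pos: [460.1, -17.2, 68.6]
tcp_rot: [3.139, 0.001, -0.04]
contact_force: [-1.5, -16.5, 8.4]
opening: 0.001
grasp_force: 8.3
```

A 16.5 N reaction means it is at its stop. I back off, rise and check.

play_rows(
  rows=[
    {"dp":[0,0.2,0],"turn":[0,0,0],"fingers":1},
    {"dp":[0,0.2,0],"turn":[0,0,0],"fingers":1},
    {"dp":[0,0,-0.8],"turn":[0,0,0],"fingers":1},
    {"dp":[0,0,-0.9],"turn":[0,0,0],"fingers":1},
    {"dp":[0,0,-0.9],"turn":[0,0,0],"fingers":1},
  ],
)

```text
clock: 8.55
eef_pos: [458.4, -31.8, 172.8]
tcp_rot: [-3.141, 0.004, -0.043]
contact_force: [1.1, 0.0, -0.6]
opening: -0.003
grasp_force: 0.0
```

play_rows(
  rows=[
    {"dp":[-0.6,0,-0.7],"turn":[0,0,0],"fingers":1},
    {"dp":[-0.6,0,-0.7],"turn":[0,0,0],"fingers":1},
    {"dp":[0,0,0],"turn":[0,0,0],"fingers":1},
    {"dp":[0,0,0],"turn":[0,0,0],"fingers":1},
  ],
)

```text
clock: 8.88
eef_pos: [411.8, -29.7, 229.8]
tcp_rot: [-3.141, -0.003, -0.042]
contact_force: [-0.1, -0.7, -0.2]
opening: -0.001
grasp_force: 0.0
```

Run:
```python
from rig import r
import cv2,numpy as np
w=r.grab_frame("wrist")["pixels"];s=r.grab_frame("scene")["pixels"]
a=cv2.resize(w[:260],(760,386));b=cv2.resize(s[115:225,170:400],(440,210))
im=np.zeros((600,760,3),np.uint8);im[:386]=a;im[388:598,:440]=b
cv2.imwrite("pics/f.png",im[:,:,::-1]);print(r.sense()["eef_pos"],r.sense()["clock"],r.sense()["contact_force"])
```

```text
[411.83060939 -29.70717861 227.93276124] 8.9833 [-0.13387959 -0.3897148   0.26615078]
```

View pics/f.png

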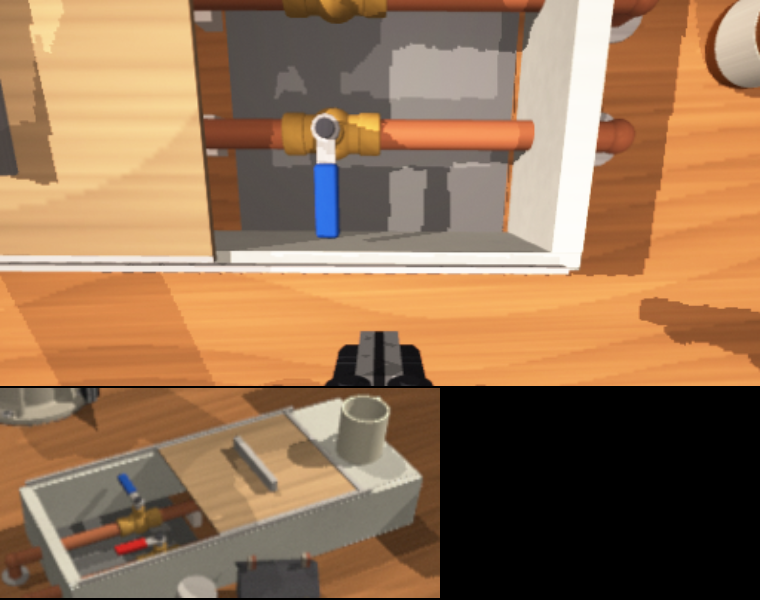

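The blue lever runs from its axis at (325,128) to its tip at (327,236), square across the pipe. The red lever is still along its pipe, the cover is at its stop, and the mug and tin are in place.

```bash
python3 -c "
from rig import r
print(r.sign_off())"
```

```text
the job is handed in; nothing more can be done
None
```

I handed the job in at about 9 s of the 51 s allowed: the cover is fully open against its stop, the blue lever is shut square across its pipe, and the red lever, mug, jar, tin and house were not touched; no verdict came back on handing in.

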